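# Zero the film footage counter

## Task

Before the next film is scanned, zero the footage counter that has the wide wheel: push its ridges over the top, one after another, until the one thick ridge stands straight up at the top, in line with the small index post. Leave the wheel of the narrow counter as it is.

Things in the scene. Friction and masses are not known exactly. Their poses are not given: they have to be found in the camera images.
- wide_axle (a point): Centre of the wide counter's wheel, on its axle, 72 mm above the desk. x: along the axle, from the black gearbox to the wheel's open face; y: level, the way the wheel's top must roll; z up. Counter fixed, yaw within 20 deg. Gearbox: x -72 to -30 mm, to 14 mm above the axle; its index post (y 0, x -40 to -32) to 34 mm. Foot plate 12 mm high, 65 mm to each side in y; else clear.
- wide_ridge (a point): Mid-width of the outer edge of the thick zero ridge, 50 mm from the axle. The wheel: black drum, radius 34 mm, 50 mm wide along the axle, with six straight aluminium ridges 60 deg apart across its whole width, out to radius 50 mm. Five are 5 mm thick; the zero ridge is 12 mm thick and goes on as a bright bar down the open face.
- wide_wheel (a joint): Angle (rad) of the wide wheel's zero ridge from straight up (0), growing as the top rolls to the counter's +y. Starts at -2.4 to -1.3: down on the -y side. Stops at -2.8 and +1.0. Other ridges: this plus multiples of 1.047. A ridge at angle a has its tip at y = 50 sin a, z = 50 cos a mm from the axle. Stiff (0.1 N m, 2 to 5 N at a ridge), no clicks or spring, turns both ways, stays put.
- narrow_ridge (a point): Mid-width of the outer edge of the thick zero ridge on the narrow counter's wheel: same build and diameter, but only 20 mm wide, axle also 72 mm above the desk, fixed at least 240 mm to the left or right of the wide counter (centre to centre). A bystander; its wheel turns as easily and is not to be turned.

How it is judged:
At the end, for the whole second after the job is handed in: The wide wheel rests with its thick zero ridge within 0.21 rad (12 degrees) of straight up, and the narrow counter's wheel is where it was (its ridge within 12 mm) (value of joint wide_wheel between -0.21 and 0.21 rad and velocity of joint wide_wheel between -0.1 and 0.1 rad/s and distance of narrow_ridge from where it was at the start of the episode below 0.012 m); the robot touches nothing.
It fails at once if the narrow counter's wheel was turned (its ridge moved more than 12 mm) (distance of narrow_ridge from where it was at the start of the episode above 0.012 m).
It also fails if it takes over 54 s, if anything falls off the work surface, if the arm or the gripper's body presses on something with over 40 N, if the wrist force passes 120 N, or if a joint passes its speed limit or range.

## Robot

A 7-joint arm with a two-finger parallel gripper is mounted at the origin on the work surface. World frame = base frame: x ahead of the robot, y to its left, z up, the work surface at z = 0. Lengths are in m, angles in rad, forces in N, time in s.
With the tool pointing down it reaches from about 0.35 to 0.9 m from the base axis. Payload 8.1 kg.
Tool frame: the origin (TCP) lies at the very end of the fingers, on their centre line; the grasp point (between the pads) lies arm.hold_point_z behind it (arm.hold_point_z is the distance from the TCP to the grasp point, in m); z points along the fingers, y is the line along which they close (so a half turn about z gives the same grasp; the last joint's range is limited). The gripper opens to 92 mm and grips with 3 to 60 N. Pads are 19 mm wide; open, the fingers measure 130 mm over their backs; the gripper's body (75 mm by 190 mm) begins 47 mm behind the grasp point.
Start: joints at [-1.224, 0.434, 0.025, 1.573, -0.012, 1.134, -0.075], TCP at [0.272, 0.563, 0.227] pointing down, gripper open.
Joint ranges: [-2.62, 2.62], [-0.44, 2.09], [-1.27, 1.32], [0.08, 2.57], [-1.32, 4.46], [0.12, 2], [-2.74, 2.74]. Speed limits (rad/s): [2.22, 2.22, 3.01, 3.01, 3.14, 3.14, 3.14].

## Interface

Orientations are given as a rotation vector (axis times angle).
In Python, from cell import arm, vision, job, cut_out gives the robot as it stands. The module is installed in compiled form; this text tells all that it offers.
- The arm moves only by the tool play_rows, never from a script. Its argument "increments" is text: rows parted by semicolons, each of 5 numbers parted by spaces: the shift along the tool's x, y, z in cm, then the turn about the tool's z in degrees, then the opening, from -1 (shut) to 1 (fully open), so that 0 is half open. A call has 1 to 5 rows; each row shifts and turns the commanded pose from where the row before left it, along the tool's axes as they then stand; what a row does not reach is not made up. A row lasts 1/12 s, in which the tool goes at most 41.7 mm and 7.16 degrees, less where a joint would pass 70% of its speed; a pose out of reach is approached as far as the arm can. A call is refused whole if a number of a shift passes 4.17 or a number of a turn 7.16, either way. A call with a gripper value outside its range is refused whole. The fingers move at their own pace and stop on an object; "grip_force" is the grip in N (left out, the last holds). Time passes only in rows, so rows that do not move let the fingers close. It gives the time, the measured TCP pose, the force, the opening and the grip force at its end, in the units of the state.
- arm.observe(): the state, without advancing time (a new reading comes with each control period).
- vision.get_image(name): name is "scene" or "top"; returns a dict with "frame" (384x512x3 uint8, red, green, blue), "z_map" (384x512 float32, m along the optical axis (not along the pixel's ray), 0 where there is no reading), "mtx" (3x3 intrinsics, pixels), "distortion" ([k1, k2, p1, p2, k3] as OpenCV has them; the pictures are not rectified), "cam_to_world" (4x4, takes a point from camera to world coordinates). Camera axes: x right, y up, looking along -z (the intrinsics and any distortion apply to the point x, -y, -z); pixel columns grow to the right and rows downward; lengths in m; the calibration is good to about 2 mm. A picture is of the moment at which its call begins.
- job.sign_off(): hands the job in; it is judged then, once.
Trained networks look in a picture, given as the dict that the camera call returned (one of the last four; its "shot" number tells which), for a name from the list of things; names that differ only in an ending like _2 or _b are one class to them, and where a whole thing is asked for, a point or a joint stands for the part that bears it (a point fixed in the world has none). Each returns a list of dicts, best first, with "confidence" (0 to 1); they miss things now and then, are a little off and sometimes report something else, mostly with a low value. They report only what shows in the picture. A call takes as long as a camera call.
- cut_out(query, picture): "mask" (384x512 bool, what is visible of it) and "point" ([row, column] in pixels, amid what is visible of it).
The state is a dict: "clock": time; "joints": joint angles; "dq": joint speeds; "joint_efforts": joint torques, N m; "position": TCP position; "ee_rot": TCP orientation; "force": force on the tool from outside, world axes, zero at the start; "ft_torque": the same for the moment, N m; "width": opening from 0.0 (shut) to 1.0 (fully open); "gripper_force": force on a finger pad.
Only numpy, scipy, OpenCV 4.12 (cv2) and the standard library are available. Lean on these libraries where they do the work, as an engineer would, in place of code of your own. Each camera call takes 0.05 s, during which the arm holds its last target. There are 200 camera calls.

## Working session

There is one attempt and no reset: what is moved stays moved. The work goes in short steps, Python scripts to look and compute and a tool call to move; the robot and the scene stay as the last step left them, time stands still between calls to the robot, and variables do not carry over. Pictures are saved under pics/ and viewed, at most 10 in all, crops included, and the job is handed in when it is done.

Besides the shell and the picture viewer there is one more tool, called after "Emit:" as name(argument=value, ...) on one line, values as JSON. play_rows: Moves the arm, as the interface text tells. Its arguments: {"type":"object","properties":{"increments":{"type":"string"},"grip_force":{"type":"number"}},"required":["increments"]}

```bash
mkdir -p pics; cat > h.py <<'E'
import numpy as np, cv2
from cell import arm, vision, job, cut_out
def cloud(p):
    z=p["z_map"]; h,w=z.shape
    u,v=np.meshgrid(np.arange(w),np.arange(h))
    n=cv2.undistortPoints(np.stack([u,v],-1).reshape(-1,1,2).astype(np.float64),p["mtx"],np.array(p["distortion"])).reshape(h,w,2)
    P=np.stack([n[...,0]*z,-n[...,1]*z,-z,np.ones_like(z)],-1)@np.array(p["cam_to_world"]).T
    P[z<=0]=np.nan
    return P[...,:3]
def save(p,name): cv2.imwrite("pics/"+name,p["frame"][...,::-1])
E
python3 - <<'E'
from h import *
s=arm.observe(); print(s["position"],s["ee_rot"],s["width"],arm.hold_point_z)
for c in("scene","top"):
    p=vision.get_image(c); save(p,c+"0.png"); P=cloud(p)
    np.savez(c+"0.npz",P=P,f=p["frame"])
    print(c,np.array(p["cam_to_world"])[:3,3].round(2))
    for q in("wide_wheel","wide_ridge","narrow_ridge"):
        for d in cut_out(q,p)[:3]:
            m=d["mask"]; print(q,d["confidence"],d["point"],m.sum(),np.nanmedian(P[m],0).round(3),np.nanmin(P[m],0).round(3),np.nanmax(P[m],0).round(3))
a=cv2.imread("pics/scene0.png");b=cv2.imread("pics/top0.png")
cv2.imwrite("pics/both.png",cv2.resize(np.vstack([a,b]),(400,600)))
E
```

```text
[0.27157644 0.56233069 0.22596487] [-7.00719756e-01 -3.06222503e+00  2.42918944e-03] 0.9980611425884512 0.0188
scene [ 0.82 -0.27  0.7 ]
wide_wheel 0.78 [291.4, 207.3] 2513 [ 0.595 -0.149  0.093] [ 0.551 -0.197  0.031] [ 0.625 -0.094  0.119]
wide_ridge 0.7 [289.5, 201.8] 2773 [ 0.595 -0.151  0.089] [ 0.518 -0.199  0.007] [ 0.626 -0.075  0.119]
wide_ridge 0.56 [288.1, 205.1] 5852 [ 0.585 -0.149  0.079] [ 0.466 -0.215 -0.004] [ 0.636 -0.058  0.119]
narrow_ridge 0.72 [169.7, 325.6] 1169 [0.575 0.156 0.084] [ 0.532  0.115 -0.003] [0.592 0.283 0.122]
top [ 0.45 -0.01  0.78]
wide_wheel 0.77 [170.7, 322.3] 1618 [ 0.584 -0.143  0.101] [ 0.547 -0.211 -0.002] [ 0.645 -0.092  0.119]
wide_ridge 0.81 [171.3, 325.6] 1581 [ 0.584 -0.143  0.102] [ 0.547 -0.211 -0.002] [ 0.643 -0.094  0.119]
narrow_ridge 0.67 [176.9, 158.9] 713 [0.567 0.158 0.097] [ 0.55   0.116 -0.002] [0.595 0.241 0.123]
narrow_ridge 0.16 [186.2, 316.0] 3812 [ 0.56  -0.13   0.084] [ 0.493 -0.216 -0.001] [ 0.638 -0.06   0.119]
```

View pics/scene0.png

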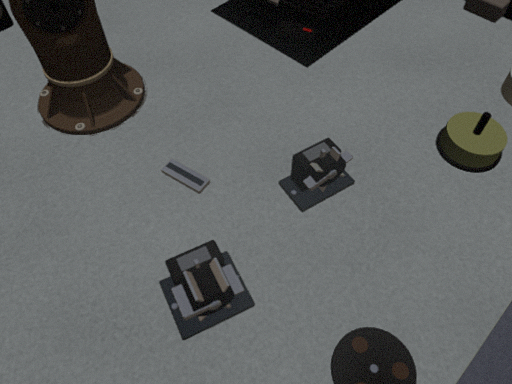

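View pics/top0.png

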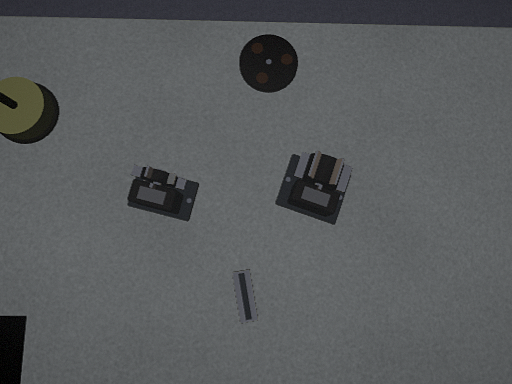

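The wide counter is the lower one in the scene picture (about 207,290) and the right-hand one in the top view (about 322,180). Its gearbox faces the robot. The narrow counter is at top (160,185). I'll fit the pose next.

```bash
python3 - <<'E'
from h import *
for c in("top","scene"):
    d=np.load(c+"0.npz");P=d["P"];f=d["f"]
    near=np.hypot(P[...,0]-.57,P[...,1]+.14)<.12
    def rect(lo,hi,n):
        m=near&(P[...,2]>lo)&(P[...,2]<hi)
        m=cv2.morphologyEx(m.astype(np.uint8),cv2.MORPH_OPEN,np.ones((2,2)))>0
        k,l,s,_=cv2.connectedComponentsWithStats(m.astype(np.uint8))
        for i in range(1,k):
            if s[i,4]<12: continue
            q=P[l==i]; r=cv2.minAreaRect((q[:,:2]*1000).astype(np.float32)); print(c,n,s[i,4],np.round(r[0],1),np.round(r[1],1),round(r[2],1),q.mean(0).round(4),"rgb",f[l==i].mean(0).round())
    rect(.008,.016,"plate");rect(.081,.091,"gbox");rect(.093,.112,"post");rect(.107,.13,"ridges")
d=np.load("top0.npz")["f"][130:240,260:370]; e=np.load("scene0.npz")["f"][230:345,150:265]
g=lambda a:cv2.convertScaleAbs(cv2.resize(a,(400,400),interpolation=2)[...,::-1],alpha=1.6)
cv2.imwrite("pics/crop.png",np.hstack([g(d),g(e)]))
E
```

```text
top plate 906 [nan nan] [0. 0.] 0.0 [nan nan nan] rgb [42. 44. 47.]
top gbox 32 [ 603.7 -121.1] [ 3.8 23.6] 72.2 [ 0.6033 -0.1212  0.0921] rgb [26. 26. 26.]
top gbox 27 [ 580.8 -113.6] [ 3.9 18.8] 73.7 [ 0.5806 -0.1137  0.092 ] rgb [25. 26. 26.]
top gbox 1008 [ 535.2 -137.8] [103.3  49.5] 79.5 [nan nan nan] rgb [43. 43. 44.]
top post 634 [ 585.3 -145.9] [50.1 49.4] 72.0 [nan nan nan] rgb [41. 39. 38.]
top post 20 [ 553.7 -139.8] [ 5.8 18.4] 30.8 [nan nan nan] rgb [62. 62. 65.]
top ridges 128 [ 592.  -125.6] [10.5 48.7] 71.9 [ 0.5926 -0.125   0.1105] rgb [83. 79. 76.]
top ridges 162 [ 593.2 -177.5] [21.8 86.6] 59.8 [ 0.579  -0.1681  0.1056] rgb [75. 72. 72.]
scene plate 1716 [ 566.  -136.5] [130.4 110. ] 71.7 [nan nan nan] rgb [43. 47. 50.]
scene gbox 1246 [ 559.1 -114.9] [ 29.9 158.5] 35.6 [nan nan nan] rgb [50. 51. 52.]
scene gbox 69 [ 615.3 -136.9] [10.8 39.1] 0.0 [nan nan nan] rgb [37. 38. 40.]
scene post 35 [ 551.7 -132.9] [ 6.  13.3] 54.2 [ 0.5546 -0.1343  0.0996] rgb [77. 76. 76.]
scene post 1002 [ 588.2 -145. ] [50.6 48.5] 72.0 [nan nan nan] rgb [45. 43. 41.]
scene ridges 198 [ 591.3 -118.4] [14.1 58.2] 70.8 [nan nan nan] rgb [94. 91. 88.]
scene ridges 170 [ 581.9 -164.1] [ 8.5 48.9] 71.6 [nan nan nan] rgb [93. 90. 89.]
```

View pics/crop.png

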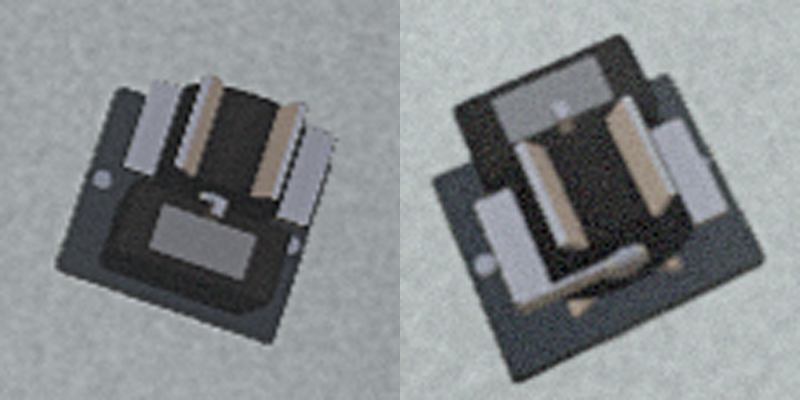

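The thick ridge, with its bar on the open face, lies on the -y side at about -90°. The fitted wheel centre is (0.587, -0.145) with yaw -18°, and the index post position agrees with that. I'll move over with the gripper shut.

Emit:
play_rows(increments="-1.5 -1.4 0 0 -1;-3 -2.7 0 0 -1;-3 -2.7 0 0 -1;-3 -2.7 0 0 -1;-3 -2.7 0 0 -1")

```text
clock: 0.82
position: [0.3407, 0.3925, 0.2268]
ee_rot: [0.7, 3.062, 0.0]
force: [0.9, 0.6, 0.7]
width: 0.688
gripper_force: 0.0
```

Emit:
play_rows(increments="-3 -2.7 0 0 -1;-3 -2.7 0 0 -1;-3 -2.7 0 0 -1;-3 -2.7 0 0 -1;-3 -2.7 0 0 -1")

```text
clock: 1.23
position: [0.417, 0.2056, 0.227]
ee_rot: [0.7, 3.062, 0.001]
force: [1.0, -0.5, 0.2]
width: 0.329
gripper_force: 0.0
```

Emit:
play_rows(increments="-3 -2.7 0 0 -1;-3 -2.7 0 0 -1;-3 -2.7 0 0 -1;-3 -2.7 0 0 -1;-3 -2.7 0 0 -1")

```text
clock: 1.65
position: [0.4935, 0.0188, 0.2271]
ee_rot: [0.7, 3.062, 0.001]
force: [0.1, 0.7, 0.1]
width: 0.007
gripper_force: 0.0
```

Emit:
play_rows(increments="-3 -2.7 0 0 -1;-3 -2.7 0 0 -1;-3 -2.7 0 0 -1;-3 -2.7 0 0 -1;-1.5 -1.4 0 0 -1")

```text
clock: 2.07
position: [0.5623, -0.1534, 0.227]
ee_rot: [0.707, 3.059, -0.004]
force: [-0.7, 0.1, -0.4]
width: 0.002
gripper_force: 0.0
```

Emit:
play_rows(increments="0 0 0 6.9 -1;0 0 0 6.9 -1;0 0 0 6.9 -1;0 0 0 6.9 -1;0 0 0 6.9 -1")

```text
clock: 2.48
position: [0.5615, -0.1479, 0.2267]
ee_rot: [-1.586, -2.712, -0.0]
force: [-0.8, -0.2, 0.1]
width: 0.002
gripper_force: 0.0
```

Emit:
play_rows(increments="0 0 0 6.9 -1;0 0 0 6.9 -1;0 0 0 6.9 -1;0 0 0 6.9 -1;0 0 0 6.9 -1")

```text
clock: 2.9
position: [0.5616, -0.1478, 0.2268]
ee_rot: [2.318, 2.12, 0.0]
force: [0.3, -0.8, 0.5]
width: 0.007
gripper_force: 0.0
```

Emit:
play_rows(increments="0 0 0 6.8 -1;0 0 0 6.4 -1;0 0 0 0 -1;0 0 0 0 -1")

```text
clock: 3.23
position: [0.5616, -0.1477, 0.2267]
ee_rot: [2.538, 1.852, -0.0]
force: [-0.3, -1.0, -0.5]
width: 0.006
gripper_force: 0.0
```

```bash
cat > w.py <<'E'
from h import *
from scipy.spatial.transform import Rotation as R
def st():
    s=arm.observe(); t=np.array(s["position"]); y=R.from_rotvec(s["ee_rot"]).as_matrix()
    a=np.radians(-18); ex=np.array([np.cos(a),np.sin(a)]);ey=np.array([-ex[1],ex[0]]); d=(t[:2]-[.5868,-.1454])*1000
    print("t",round(s["clock"],2),"local x,y,z(mm from axle)",round(d@ex,1),round(d@ey,1),round(t[2]*1000-72,1),"tool y deg",round(np.degrees(np.arctan2(y[1,1],y[0,1])),1),"tilt",y[:,2].round(3),"F",np.round(s["force"],1),"w",round(s["width"],3))
E
python3 -c "
from w import *;st();p=vision.get_image('scene')
f=p['frame'][190:345,110:310];cv2.imwrite('pics/c1.png',cv2.convertScaleAbs(cv2.resize(f,(774,600),interpolation=2)[...,::-1],alpha=1.5))"
```

```text
t 3.23 local x,y,z(mm from axle) -23.3 -10.0 154.7 tool y deg -17.8 tilt [-0. -0. -1.] F [-0.3 -1.  -0.5] w 0.006
```

View pics/c1.png

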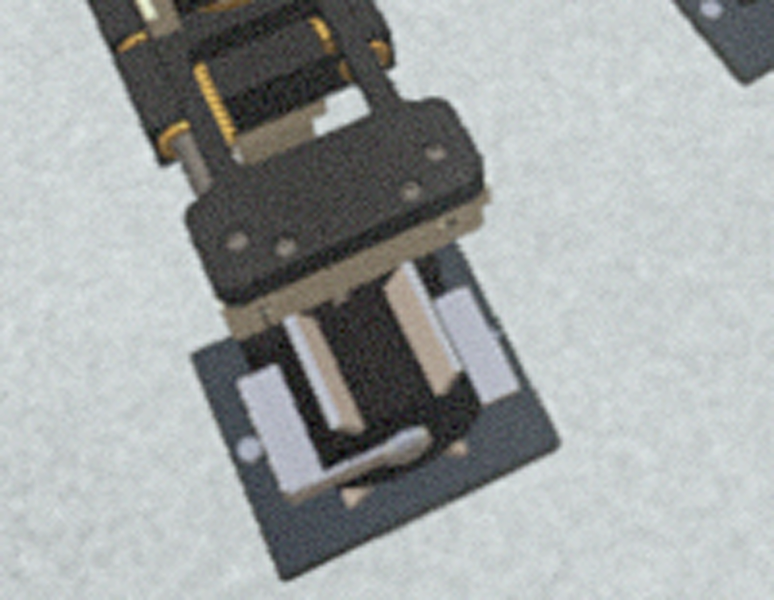

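The closed gripper is just above the counter's gearbox side and aligned with the axle. The zero ridge is at the left, about -90°. Tool x is counter +y and tool y is counter +x.

Emit:
play_rows(increments="-1.8 1.5 0 0 -1;-1.9 1.4 0 0 -1;0 0 3 0 -1;0 0 3 0 -1;0 0 2 0 -1")

```text
clock: 3.7
position: [0.577, -0.1922, 0.1446]
ee_rot: [-2.538, -1.85, 0.001]
force: [0.2, 1.3, 0.2]
width: 0.001
gripper_force: 0.0
```

Emit:
play_rows(increments="0 0 1.2 0 -1;0 0 1.2 0 -1;0 0 1 0 -1;0 0 0 0 -1;0 0 0 0 -1")

```text
clock: 4.12
position: [0.5779, -0.1921, 0.113]
ee_rot: [2.541, 1.848, 0.0]
force: [0.5, 0.3, 0.9]
width: 0.007
gripper_force: 0.0
```

```bash
python3 -c "
from w import *;st()"
```

```text
t 4.12 local x,y,z(mm from axle) 6.0 -47.2 41.0 tool y deg -17.9 tilt [ 0. -0. -1.] F [0.5 0.3 0.9] w 0.007
```

Emit:
play_rows(increments="1 0 0 0 -1;1 0 0 0 -1;1 0 0 0 -1;1 0 0 0 -1;1 0 0 0 -1")

```text
clock: 4.53
position: [0.5938, -0.1433, 0.113]
ee_rot: [2.54, 1.848, 0.001]
force: [-0.5, -5.4, -0.5]
width: 0.006
gripper_force: 1.7
```

Emit:
play_rows(increments="0.7 0 0 0 -1;0 0 0 0 -1;-1 0 0 0 -1;0 0 -2 0 -1;0 0 -1 0 -1")

```text
clock: 4.95
position: [0.5917, -0.1487, 0.1438]
ee_rot: [2.543, 1.845, -0.0]
force: [0.3, -0.3, 0.6]
width: 0.003
gripper_force: 0.0
```

Emit:
play_rows(increments="-2.5 0 0 0 -1;-2.5 0 0 0 -1;0 0 0 0 -1;0 0 0 0 -1")

```text
clock: 5.28
position: [0.576, -0.1972, 0.1433]
ee_rot: [2.544, 1.842, 0.001]
force: [1.0, -0.2, -0.1]
width: 0.005
gripper_force: 0.0
```

```bash
python3 -c "
from w import *;st();p=vision.get_image('scene')
f=p['frame'][190:345,110:310];cv2.imwrite('pics/c2.png',cv2.convertScaleAbs(cv2.resize(f,(774,600),interpolation=2)[...,::-1],alpha=1.5))"
```

```text
t 5.28 local x,y,z(mm from axle) 5.8 -52.5 71.3 tool y deg -18.2 tilt [ 0.001 -0.    -1.   ] F [ 1.  -0.2 -0.1] w 0.005
```

View pics/c2.png

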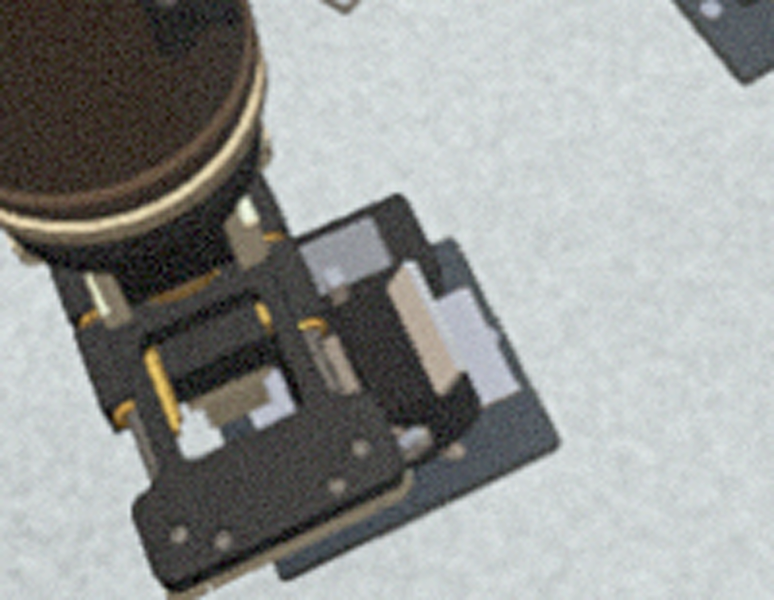

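The gripper hides the left half of the wheel, so this picture is ambiguous: a 60° turn looks the same on the right side. I'll back off and look again.

Emit:
play_rows(increments="-4 0 0 0 -1;-4 0 0 0 -1;-2 0 0 0 -1;0 0 0 0 -1")

```text
clock: 5.67
position: [0.5436, -0.2953, 0.1434]
ee_rot: [2.545, 1.838, -0.003]
force: [0.5, 0.4, 1.0]
width: 0.001
gripper_force: 0.0
```

```bash
python3 -c "
from w import *;st();p=vision.get_image('scene')
f=p['frame'][190:345,110:310];cv2.imwrite('pics/c3.png',cv2.convertScaleAbs(cv2.resize(f,(774,600),interpolation=2)[...,::-1],alpha=1.5))"
```

```text
t 5.67 local x,y,z(mm from axle) 5.2 -155.9 71.4 tool y deg -18.3 tilt [ 0.    -0.003 -1.   ] F [0.5 0.4 1. ] w 0.001
```

View pics/c3.png

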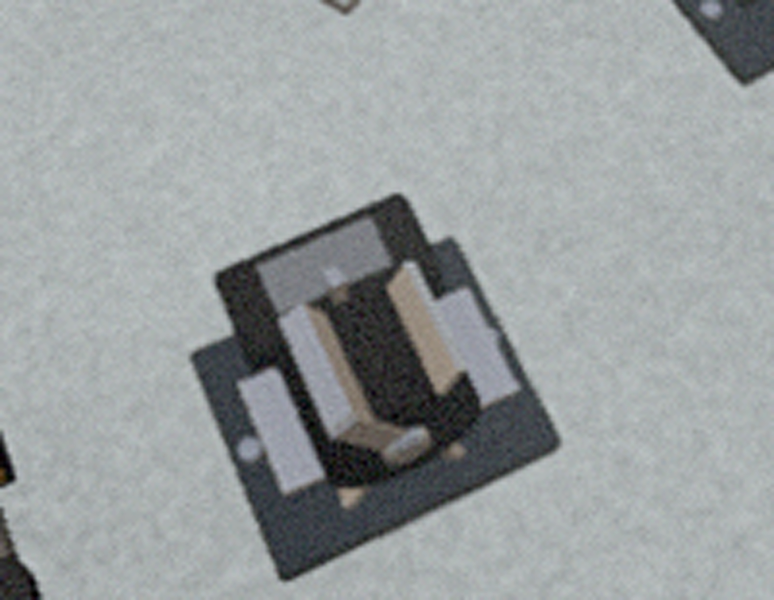

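The zero ridge, now joined by its face bar, has moved to about -30°. The next stroke takes it to the top.

Emit:
play_rows(increments="3.6 0 0 0 -1;3.6 0 0 0 -1;3.5 0 0 0 -1;0 0 0 0 -1;0 0 0 0 -1")

```text
clock: 6.13
position: [0.5806, -0.1826, 0.1421]
ee_rot: [-2.532, -1.856, -0.002]
force: [0.1, -0.0, 0.2]
width: 0.004
gripper_force: 0.0
```

Emit:
play_rows(increments="0 0 1.5 0 -1;0 0 1.5 0 -1;0 0 0 0 -1;1 0 0 0 -1;1 0 0 0 -1")

```text
clock: 6.55
position: [0.585, -0.1709, 0.1138]
ee_rot: [2.542, 1.843, -0.001]
force: [-0.9, -4.0, 4.0]
width: 0.005
gripper_force: 2.1
```

Emit:
play_rows(increments="0.6 0 0 0 -1;0.4 0 0 0 -1;0 0 0 0 -1;0 0 0 0 -1")

```text
clock: 6.88
position: [0.5885, -0.1589, 0.113]
ee_rot: [-2.54, -1.848, -0.001]
force: [0.3, -0.7, 0.4]
width: 0.004
gripper_force: 0.0
```

```bash
python3 -c "
from w import *;st()"
```

```text
t 6.88 local x,y,z(mm from axle) 5.8 -12.3 41.0 tool y deg -17.9 tilt [ 0.001  0.001 -1.   ] F [ 0.3 -0.7  0.4] w 0.004
```

Emit:
play_rows(increments="-1 0 0 0 -1;0 0 -3 0 -1;0 0 -3 0 -1;-4 0 0 0 -1;-4 0 0 0 -1")

```text
clock: 7.3
position: [0.5621, -0.2444, 0.1743]
ee_rot: [2.534, 1.854, 0.005]
force: [0.1, -0.9, 0.1]
width: 0.007
gripper_force: 0.0
```

Emit:
play_rows(increments="-4 0 0 0 -1;-3 0 0 0 -1;0 0 0 0 -1;0 0 0 0 -1")

```text
clock: 7.63
position: [0.5367, -0.3151, 0.1729]
ee_rot: [2.546, 1.84, -0.001]
force: [-0.4, 0.8, -0.8]
width: 0.006
gripper_force: 0.0
```

```bash
python3 -c "
from w import *;st()
ex=np.array([.951,-.309]);ey=np.array([.309,.951])
for c in ('scene','top'):
    p=vision.get_image(c);P=cloud(p);d=(P[...,:2]-[.5868,-.1454])*1000;x=d@ex;y=d@ey;z=P[...,2]*1000-72
    m=(abs(x)<24)&(abs(y)<35)&(z>46);print(c,m.sum(),'y med,lo,hi',np.percentile(y[m],[50,5,95]).round(1),'z',np.median(z[m]).round(1))
    if c=='scene':
        f=p['frame'][190:345,110:310];cv2.imwrite('pics/c4.png',cv2.convertScaleAbs(cv2.resize(f,(774,600),interpolation=2)[...,::-1],alpha=1.5))"
```

```text
t 7.63 local x,y,z(mm from axle) 4.8 -176.8 100.9 tool y deg -18.3 tilt [-0.    -0.001 -1.   ] F [-0.4  0.8 -0.8] w 0.006
scene 261 y med,lo,hi [ 6.1  0.6 11.9] z 48.5
top 174 y med,lo,hi [ 6.4  1.2 11.8] z 49.7
```

View pics/c4.png

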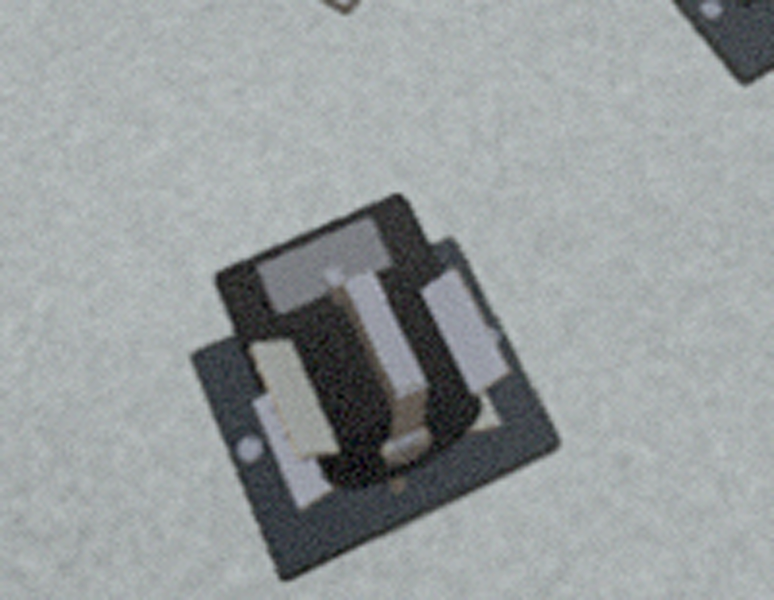

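The thick ridge is near the top and in line with the post, but both cameras put its tip about 6 mm past (around +7°). I'll nudge it back from the other side for margin.

Emit:
play_rows(increments="4.1 0 0 0 -1;4.1 0 0 0 -1;4.1 0 0 0 -1;4.1 0 0 0 -1;4.1 0 0 0 -1")

```text
clock: 8.15
position: [0.6025, -0.113, 0.1726]
ee_rot: [-2.538, -1.85, -0.001]
force: [0.8, -0.1, -0.7]
width: 0.004
gripper_force: 0.0
```

Emit:
play_rows(increments="0 0 0 0 -1;0 0 0 0 -1")

```text
clock: 8.32
position: [0.6032, -0.1112, 0.172]
ee_rot: [-2.531, -1.857, -0.001]
force: [-0.4, -0.2, -0.3]
width: 0.008
gripper_force: 0.0
```

```bash
python3 -c "
from w import *;st()"
```

```text
t 8.32 local x,y,z(mm from axle) 5.0 37.5 100.0 tool y deg -17.5 tilt [-0.001  0.002 -1.   ] F [-0.4 -0.2 -0.3] w 0.008
```

Emit:
play_rows(increments="-0.4 0 2 0 -1;0 0 2 0 -1;0 0 1.9 0 -1;0 0 0 0 -1;0 0 0 0 -1")

```text
clock: 8.73
position: [0.5999, -0.1211, 0.1134]
ee_rot: [-2.541, -1.846, 0.003]
force: [0.4, -0.6, 0.8]
width: 0.004
gripper_force: 0.0
```

Emit:
play_rows(increments="-0.5 0 0 0 -1;-0.5 0 0 0 -1;-0.3 0 0 0 -1;-0.3 0 0 0 -1;0 0 0 0 -1")

```text
clock: 9.15
position: [0.5963, -0.137, 0.1146]
ee_rot: [2.541, 1.845, 0.002]
force: [-0.5, 0.0, 1.9]
width: 0.004
gripper_force: 0.5
```

```bash
python3 -c "
from w import *;st()"
```

```text
t 9.15 local x,y,z(mm from axle) 6.4 11.0 42.6 tool y deg -18.0 tilt [ 0.002 -0.    -1.   ] F [-0.5  0.   1.9] w 0.004
```

Emit:
play_rows(increments="1 0 0 0 -1;0 0 -3 0 -1;0 0 -3 0 -1;4 0 0 0 -1;4 0 0 0 -1")

```text
clock: 9.57
position: [0.6247, -0.0523, 0.1763]
ee_rot: [2.544, 1.838, 0.004]
force: [1.3, 0.4, -1.0]
width: 0.011
gripper_force: 0.0
```

Emit:
play_rows(increments="4 0 0 0 -1;3 0 0 0 -1;0 0 0 0 -1;0 0 0 0 -1")

```text
clock: 9.9
position: [0.6454, 0.0197, 0.173]
ee_rot: [-2.536, -1.853, 0.001]
force: [0.1, -0.9, 0.5]
width: 0.007
gripper_force: 0.0
```

```bash
cat > m.py <<'E'
from w import *;st()
ex=np.array([.951,-.309]);ey=np.array([.309,.951])
for c in ('scene','top'):
    p=vision.get_image(c);P=cloud(p);d=(P[...,:2]-[.5868,-.1454])*1000;x=d@ex;y=d@ey;z=P[...,2]*1000-72
    m=(abs(x)<24)&(abs(y)<35)&(z>46)&(z<56);print(c,m.sum(),'y med,lo,hi',np.percentile(y[m],[50,5,95]).round(1),'z',np.median(z[m]).round(1))
    q=(x<-30)&(x>-42)&(abs(y)<15)&(z>25)&(z<40);print(' post y',np.median(y[q]).round(1),q.sum())
E
python3 m.py
```

```text
t 9.9 local x,y,z(mm from axle) 4.7 175.1 101.0 tool y deg -17.7 tilt [-0.001  0.    -1.   ] F [ 0.1 -0.9  0.5] w 0.007
scene 260 y med,lo,hi [ -6.5 -11.8  -1. ] z 48.5
 post y 0.0 22
top 185 y med,lo,hi [ -6.  -11.7  -0.6] z 49.6
 post y 0.2 20
```

The post sits at y=0, so the frame is good. The ridge is now at -6 mm (-7°). I'll do one gentle push from the -y side, stopping at a tool centre of about -17.5.

Emit:
play_rows(increments="-4.1 0 0 0 -1;-4.1 0 0 0 -1;-4.1 0 0 0 -1;-4.1 0 0 0 -1;-4.1 0 0 0 -1")

```text
clock: 10.42
position: [0.5801, -0.1822, 0.1741]
ee_rot: [2.543, 1.843, -0.0]
force: [0.8, -0.4, 0.2]
width: 0.004
gripper_force: 0.0
```

Emit:
play_rows(increments="-0.5 0 0 0 -1;0 0 0 0 -1;0 0 0 0 -1;0 0 0 0 -1")

```text
clock: 10.75
position: [0.5806, -0.1828, 0.1736]
ee_rot: [-2.541, -1.847, -0.001]
force: [-0.6, 0.5, 0.8]
width: 0.004
gripper_force: 0.0
```

```bash
python3 -c "
from w import *;st()"
```

```text
t 10.75 local x,y,z(mm from axle) 5.6 -37.5 101.6 tool y deg -18.0 tilt [-0.     0.001 -1.   ] F [-0.6  0.5  0.8] w 0.004
```

Emit:
play_rows(increments="0 0 2 0 -1;0 0 2 0 -1;0 0 2 0 -1;0 0 0 0 -1;0 0 0 0 -1")

```text
clock: 11.17
position: [0.5802, -0.182, 0.1131]
ee_rot: [-2.538, -1.848, 0.002]
force: [0.4, -0.3, -0.1]
width: 0.004
gripper_force: 0.0
```

Emit:
play_rows(increments="0.5 0 0 0 -1;0.5 0 0 0 -1;0.4 0 0 0 -1;0 0 0 0 -1;0 0 0 0 -1")

```text
clock: 11.58
position: [0.5853, -0.1696, 0.1143]
ee_rot: [2.54, 1.848, 0.001]
force: [-0.4, 0.7, 0.0]
width: 0.002
gripper_force: 0.0
```

```bash
python3 -c "
from w import *;st()"
```

```text
t 11.58 local x,y,z(mm from axle) 6.1 -23.5 42.3 tool y deg -17.9 tilt [ 0.001  0.    -1.   ] F [-0.4  0.7  0. ] w 0.002
```

Another 6 mm to go, then retreat and measure.

Emit:
play_rows(increments="0.3 0 0 0 -1;0.3 0 0 0 -1;0 0 0 0 -1;0 0 0 0 -1")

```text
clock: 11.92
position: [0.5868, -0.1643, 0.1138]
ee_rot: [2.541, 1.847, 0.0]
force: [0.6, -0.9, 0.6]
width: 0.006
gripper_force: 0.4
```

Emit:
play_rows(increments="-1 0 0 0 -1;0 0 -3 0 -1;0 0 -3 0 -1;-4 0 0 0 -1;-4 0 0 0 -1")

```text
clock: 12.33
position: [0.5607, -0.249, 0.1752]
ee_rot: [2.534, 1.854, 0.004]
force: [-0.1, -1.3, -0.1]
width: 0.003
gripper_force: 0.0
```

Emit:
play_rows(increments="-4 0 0 0 -1;-3 0 0 0 -1;0 0 0 0 -1;0 0 0 0 -1")

```text
clock: 12.67
position: [0.5354, -0.3196, 0.1738]
ee_rot: [2.546, 1.841, -0.001]
force: [0.9, 1.4, -0.3]
width: 0.007
gripper_force: 0.0
```

```bash
python3 m.py
```

```text
t 12.67 local x,y,z(mm from axle) 4.9 -181.6 101.8 tool y deg -18.3 tilt [-0.    -0.001 -1.   ] F [ 0.9  1.4 -0.3] w 0.007
scene 260 y med,lo,hi [-1.1 -6.5  4.4] z 48.9
 post y -0.2 20
top 181 y med,lo,hi [-0.5 -6.2  4.9] z 50.2
 post y 0.3 21
```

The ridge is now within about 1 mm of the top (about -1°), and the arm is clear.

```bash
python3 -c "
from cell import job;print(job.sign_off())"
```

```text
the job is handed in; nothing more can be done
None
```

The wide counter is zeroed and handed in: its thick ridge measured about 1° from straight up, in line with the index post, and the arm stayed clear of the narrow counter, though I did not measure its wheel again; the sign-off returned no verdict.

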